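# Put the feeler gauge away and shut the tool case

### The job

Put the feeler gauge (the slim steel bar on the right of the cart) away in the open tool case, lying flat on the grey tray inside, and then shut the lid fully. Leave the two metal blocks that lie near the gauge where they are.

Things in the scene. Friction and masses are not known exactly. Their poses are not given: they have to be found in the camera images.
- feeler_gauge_mid (a point): The feeler gauge to put away: a slim plain steel bar 85 x 16 x 12 mm with a small rivet near one end, lying flat on the cart. The point is its centre, 6 mm above its underside. y runs along its length, x across its 16 mm width, z up. Grip it across x.
- flat_block_mid (a point): Flat steel block 30 x 36 x 12 mm, to be left alone (not shifted by more than 50 mm). The point is its centre, 6 mm above its underside.
- alu_block_mid (a point): Aluminium block 32 x 52 x 24 mm, to be left alone (not shifted by more than 50 mm). The point is its centre, 12 mm above its underside.
- tap_case: Flat black tool case, fixed, lid open. Origin: centre of its underside; x points to the hinge (away from the robot), y along its length to the left, z up. 130 (x) by 236 mm (y), walls 22 mm high. A fixed grey tray fills it, flat inside 121 x 225 mm, its surface 15.5 mm above the underside: room under the shut lid 20 mm. The gauge may lie either way. Hinge line parallel to y at x +67, z +22 mm.
- tap_case_lid (a joint): Lid of the case, rad: 0 fully shut, 1.57 upright, 2.0 leaning back on its stop, as it starts. A shell 132 mm from hinge to free edge, 236 wide, 15 deep; leaning back, its free edge is about 140 mm above the cart, 123 mm behind the case's centre. No latch or spring: it stays leaning back; pushed over from behind, towards the robot, to below about 1.35 it falls shut by its weight.
Not all that is in view belongs to the job. Of the things like the part that bears feeler_gauge_mid, leave any that is blue; of the rest the larger one is meant.

How it is judged (in metres and radians):
On the way, in this order (a step that is already met when the one before it is completed fails the run):
1. the feeler gauge lies released on the tray of the open case (x of feeler_gauge_mid in the frame of tap_case between -0.06 and 0.06 m and y of feeler_gauge_mid in the frame of tap_case between -0.11 and 0.11 m and z of feeler_gauge_mid in the frame of tap_case below 0.028 m and value of joint tap_case_lid above 1 rad and contact force between the fingers and feeler_gauge below 0.1 N), for 0.2 s.
2. the lid is shut (value of joint tap_case_lid below 0.035 rad), for 0.2 s.
At the end, for the whole second after the job is handed in: The feeler gauge lies in the case (its centre within 60 mm of the case's centre in x, within 110 mm in y, and less than 28 mm above the case's underside), the lid is shut to within 0.035 rad, and both blocks are within 50 mm of where they lay (x of feeler_gauge_mid in the frame of tap_case between -0.06 and 0.06 m and y of feeler_gauge_mid in the frame of tap_case between -0.11 and 0.11 m and z of feeler_gauge_mid in the frame of tap_case below 0.028 m and value of joint tap_case_lid below 0.035 rad and distance of each of flat_block_mid, alu_block_mid from where it was at the start of the episode below 0.05 m); the robot touches nothing.
It fails at once if a block is shifted by more than 50 mm (distance of any of flat_block_mid, alu_block_mid from where it was at the start of the episode above 0.05 m).
It also fails if it takes over 64 s, if anything falls off the work surface, if the arm or the gripper's body presses on something with over 40 N, if the wrist force passes 120 N, or if a joint passes its speed limit or range.

### The arm

A 6-joint arm with a two-finger parallel gripper is mounted at the origin on a cart in front of the work surface, level with it; the furniture and walls round the work are solid. World frame = base frame: x ahead of the robot, y to its left, z up, the work surface at z = 0. Lengths are in m, angles in degrees, forces in N, time in s.
With the tool pointing down it reaches from about 0.25 to 0.85 m from the base axis. Payload 12.5 kg.
Tool frame: the origin (TCP) lies midway between the tips of the shut fingers; the grasp point (between the pads) lies 19 mm behind it; z points along the fingers, y is the direction in which the jaws open and shut (so a half turn about z gives the same grasp; the last joint's range is limited). The gripper opens to 93 mm and grips with 3 to 60 N. Pads are 15 mm wide; open, the fingers measure 128 mm over their backs; the gripper's body (75 mm by 188 mm) begins 65 mm behind the grasp point.
Start: joints at [-79.446, 20.094, 94.641, -0, 65.266, -4.847], TCP at [0.146, -0.53, 0.219] pointing down, gripper open.
Joint ranges: [-157.81, 157.81], [-45, 120.19], [0.68, 151.7], [-89.99, 269.99], [4.06, 180], [-164.3, 164.3]. Speed limits (degrees/s): [127.2, 127.2, 159.86, 180, 180, 180].

### API

Orientations are given as a 3x3 rotation matrix whose columns are the frame's x, y, z axes.
In Python, from rig import status, capture, camera_params, ctrl gives the robot as it stands.
- The arm moves only by the tool arm_command, never from a script. Its argument "commands" is a list of rows, each an object with "xyz": the shift along the tool's x, y, z in mm, a list of three; "turn": the turn about the tool's z in degrees. A call has 1 to 10 rows; each row is the pose to reach, as a shift and turn from the pose commanded when the call began, along the tool's axes at that moment; what a row does not reach only later rows make up. A row lasts 1/12 s, in which the tool goes at most 41.7 mm and 7.16 degrees, less where a joint would pass 70% of its speed; a pose out of reach is approached as far as the arm can. A call with a gripper value outside its range is refused whole. "grip" is the opening, from 0 (shut) to 1 (fully open), set as the call begins (left out, the last holds). The fingers move at their own pace and stop on an object; "grip_force" is the grip in N (left out, the last holds). Time passes only in rows, so rows that repeat a pose let the fingers close. It gives the time, the measured TCP pose, the force and the opening at its end, in the units of the state.
- status.state(): the state, without advancing time (a new reading comes with each control period).
- capture(name): name is "side" or "top"; returns (picture, depth): 384x512x3 uint8, red, green, blue; 384x512 float32, m along the optical axis (not along the pixel's ray), 0 where there is no reading.
- camera_params(name): a dict with "mtx" (3x3 intrinsics, pixels), "extrinsics" (4x4, takes a point from camera to world coordinates). Camera axes: x right, y up, looking along -z (the intrinsics and any distortion apply to the point x, -y, -z); pixel columns grow to the right and rows downward; lengths in m; the calibration is good to about 2 mm. A picture is of the moment at which its call begins. camera_params takes no time and is no camera call.
- ctrl.hand_in(): hands the job in, once; it reports no verdict.
The state is a dict: "time_s": time; "qpos": joint angles; "joint_velocities": joint speeds; "joint_torque": joint torques, N m; "tool_pos": TCP position; "tool_rot": TCP orientation; "force": force on the tool from outside, world axes, zero at the start; "torque": the same for the moment, N m; "width": finger opening in m.
Only numpy, scipy, OpenCV 4.12 (cv2) and the standard library are available. Lean on these libraries where they do the work, as an engineer would, in place of code of your own. Each camera call takes 0.05 s, during which the arm holds its last target. There are 200 camera calls.

## Working session

There is one attempt and no reset: what is moved stays moved. The work goes in short steps, Python scripts to look and compute and a tool call to move; the robot and the scene stay as the last step left them, time stands still between calls to the robot, and variables do not carry over. Pictures are saved under pics/ and viewed, about 8 in all and at most 12, crops included, and the job is handed in when it is done.

Besides the shell and the picture viewer there is one more tool, called after "Emit:" by a JSON object that holds its "op" and its "data", one argument or row to a line. arm_command: Moves the arm, as the interface text tells. Its arguments: {"type":"object","properties":{"commands":{"type":"array","items":{"type":"object","properties":{"xyz":{"type":"array","items":{"type":"number"}},"turn":{"type":"number"}}}},"grip":{"type":"number"},"grip_force":{"type":"number"}},"required":["commands"]}

```bash
mkdir -p pics; ls
cat > h.py <<'E'
import numpy as np, cv2
from rig import status, capture, camera_params, ctrl
def save(n,im,sc=1.5):
    cv2.imwrite('pics/'+n+'.png',cv2.resize(im[...,::-1],None,fx=sc,fy=sc))
def world(cam,d):
    p=camera_params(cam);K=p['mtx'];E=p['extrinsics']
    v,u=np.mgrid[:d.shape[0],:d.shape[1]]
    x=(u-K[0,2])/K[0,0]*d;y=(v-K[1,2])/K[1,1]*d
    c=np.stack([x,-y,-d,np.ones_like(d)],-1)
    return (c@np.array(E).T)[...,:3]
E
python3 - <<'E'
from h import *
for n in('top','side'):
    im,d=capture(n);save(n+'0',im);np.save(n+'0.npy',d);np.save(n+'0i.npy',im)
    print({k:np.round(v,3) if k in('mtx','extrinsics') else v for k,v in camera_params(n).items()})
s=status.state();print(s)
E
```

```text
pics
{'mtx': array([[459.7  ,   0.   , 257.401],
       [  0.   , 459.7  , 192.868],
       [  0.   ,   0.   ,   1.   ]]), 'extrinsics': array([[-0.037,  0.976, -0.215,  0.22 ],
       [-0.999, -0.035,  0.011,  0.028],
       [ 0.003,  0.215,  0.977,  1.166],
       [ 0.   ,  0.   ,  0.   ,  1.   ]])}
{'mtx': array([[422.037,   0.   , 258.815],
       [  0.   , 422.037, 196.241],
       [  0.   ,   0.   ,   1.   ]]), 'extrinsics': array([[ 0.999, -0.006,  0.047,  0.521],
       [ 0.046,  0.369, -0.928, -0.898],
       [-0.012,  0.929,  0.369,  0.416],
       [ 0.   ,  0.   ,  0.   ,  1.   ]])}
{'time_s': 0.1, 'qpos': array([-7.94467209e+01,  2.01218046e+01,  9.46730897e+01,  9.30847370e-04,
        6.52652170e+01, -4.84686958e+00]), 'joint_velocities': array([ 0.00862375, -0.12844734, -0.09010533,  0.00096681,  0.07288197,
        0.08827927]), 'joint_torque': array([ 7.25171813e-04, -4.98025060e+01, -2.85705417e+01,  7.00026238e-02,
        2.38752872e-02, -4.80575511e-05]), 'tool_pos': array([ 0.1460325 , -0.52993934,  0.21815125]), 'tool_rot': array([[ 9.64096532e-01,  2.65551965e-01, -1.77643414e-04],
       [ 2.65552004e-01, -9.64095983e-01,  1.03409575e-03],
       [ 1.03340855e-04, -1.04414169e-03, -9.99999450e-01]]), 'force': array([-0.30726249,  0.42633775,  0.32035859]), 'torque': array([-0.01395197, -0.01625593, -0.03477814]), 'width': 0.0929502241921425}
```

View pics/top0.png

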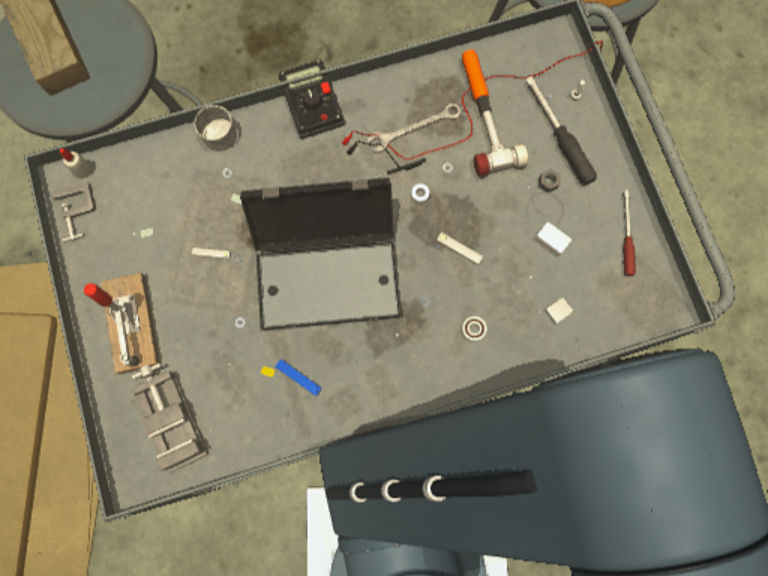

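View pics/side0.png

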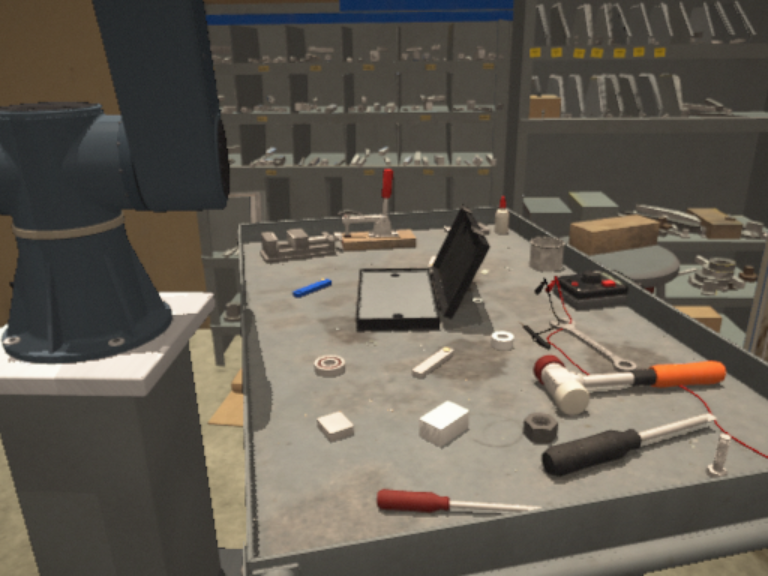

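The top view (1.5× pixels) shows the gauge at (460,248), the smaller lookalike at (210,253) and the blue one at (298,378). The alu block is at (553,237), the flat block at (558,310) and the case tray near (330,288). The side view agrees, with the lid leaning back.

Run:
```python
from h import *
im=np.load('top0i.npy');d=np.load('top0.npy')
p=camera_params('top');K=p['mtx'];E=np.array(p['extrinsics'])
def ray(u,v,z):
    r=E[:3,:3]@np.array([(u-K[0,2])/K[0,0],-(v-K[1,2])/K[1,1],-1]);o=E[:3,3]
    return o+r*(z-o[2])/r[2]
hsv=cv2.cvtColor(im,cv2.COLOR_RGB2HSV)
W=world('top',d)
for n,(u,v),z in(('gauge',(460,248),.012),('small',(210,253),.012),('alu',(553,237),.024),('flat',(558,310),.012)):
    u,v=int(u/1.5),int(v/1.5); h=26
    V=hsv[v-h:v+h,u-h:u+h,2]
    t,m=cv2.threshold(V,0,255,cv2.THRESH_BINARY+cv2.THRESH_OTSU)
    t=max(t,170);m=(V>t).astype(np.uint8)
    k,l,st,c=cv2.connectedComponentsWithStats(m)
    i=1+np.argmax(st[1:,4]);pts=np.argwhere(l==i)[:,::-1]+[u-h,v-h]
    Q=np.array([ray(a,b,z)[:2] for a,b in pts],np.float32)
    r=cv2.minAreaRect(Q*1000);zz=[W[b,a,2] for a,b in pts]
    print(n,t,len(pts),np.round(r[0]),np.round(r[1]),round(r[2],1),'z',np.round(np.percentile(zz,[10,50,90]),4), 'box',cv2.boxPoints(r).round(0).tolist())
# tray: flat grey interior quad from height
m=(W[...,2]>.009)&(W[...,2]<.022)
m&=(hsv[...,2]>90)
mm=np.zeros_like(m);mm[150:225,165:275]=1
k,l,st,c=cv2.connectedComponentsWithStats((m&mm).astype(np.uint8))
i=1+np.argmax(st[1:,4]);pts=np.argwhere(l==i)[:,::-1]
Q=np.array([ray(a,b,.0155)[:2] for a,b in pts],np.float32)
r=cv2.minAreaRect(Q*1000);print('tray',len(pts),r,np.median(W[l==i][:,2]))
# lid: dark tall points
m=(W[...,2]>.03)&(W[...,2]<.2);mm[:]=0;mm[110:172,155:275]=1
P=W[m&mm.astype(bool)];print('lid',P.min(0),P.max(0))
top=P[P[:,2]>P[:,2].max()-.015];print(top.min(0),top.max(0))
a,b=np.polyfit(top[:,1],top[:,0],1);print('edge x=%.3f y + %.3f'%(a,b))
# other tall stuff
for (a,b) in((420,192),(475,328),(405,165),(310,105),(420,125)):
    print((a,b),W[int(b/1.5),int(a/1.5)].round(3))
```

```text
gauge 186.0 188 [ 544. -115.] [83. 16.] 56.4 z [0.0072 0.0109 0.0136] box [[514.0, -145.0], [527.0, -154.0], [573.0, -85.0], [560.0, -76.0]]
small 194.0 105 [551. 317.] [64. 12.] 83.0 z [0.0059 0.0083 0.0114] box [[541.0, 286.0], [553.0, 284.0], [561.0, 348.0], [549.0, 349.0]]
alu 194.0 241 [ 553. -278.] [52. 33.] 50.3 z [0.0217 0.0251 0.0277] box [[524.0, -287.0], [549.0, -308.0], [582.0, -268.0], [557.0, -248.0]]
flat 194.0 164 [ 428. -279.] [31. 35.] 32.4 z [0.0101 0.0126 0.0157] box [[405.0, -272.0], [424.0, -302.0], [450.0, -286.0], [431.0, -256.0]]
tray 4126 ((484.64178466796875, 114.92683410644531), (130.11907958984375, 230.7391815185547), 2.8299477100372314) 0.016356168677799876
lid [ 5.48107881e-01 -3.76159302e-04  3.00330077e-02] [0.6289992  0.23979573 0.15657609]
[0.59555346 0.00360296 0.14158973] [0.62279902 0.2391023  0.15657609]
edge x=-0.061 y + 0.617
(420, 192) [ 0.651 -0.052  0.003]
(475, 328) [ 0.404 -0.133  0.004]
(405, 165) [ 0.701 -0.028  0.008]
(310, 105) [0.804 0.139 0.045]
(420, 125) [ 0.778 -0.058  0.009]
```

```bash
cat >> h.py <<'E'
def go(x,y,z,yaw):  # mm, deg: world angle of tool y wanted
    s=status.state();R=np.array(s['tool_rot']);p=np.array(s['tool_pos'])*1000
    sh=R.T@(np.array([x,y,z])-p)
    cur=np.degrees(np.arctan2(R[1,1],R[0,1]));t=-((yaw-cur+90)%180-90)
    print('pos',p.round(1),'yaw',round(cur,1),'shift',sh.round(1),'turn',round(t,1),'rows',round(np.linalg.norm(sh)/41.7,1),'f',s['force'].round(1),'w',round(s['width'],4))
E
python3 -c "
from h import *
go(544,-115,100,-33.7)"
```

```text
pos [ 146.  -529.9  218.2] yaw -74.6 shift [ 493.9 -294.2  118.5] turn -40.9 rows 14.1 f [-0.3  0.4  0.3] w 0.093
```

Emit:
{"op": "arm_command", "data": {
  "commands": [
    {"xyz": [40,-24,10],"turn": -4},
    {"xyz": [75,-45,18],"turn": -8},
    {"xyz": [110,-65,26],"turn": -12},
    {"xyz": [145,-86,35],"turn": -16},
    {"xyz": [180,-107,43],"turn": -20},
    {"xyz": [215,-128,52],"turn": -24},
    {"xyz": [250,-149,60],"turn": -28},
    {"xyz": [285,-170,68],"turn": -33},
    {"xyz": [320,-190,77],"turn": -37},
    {"xyz": [355,-211,85],"turn": -41}
  ],
  "grip": 1
}}

```text
time_s: 0.93
tool_pos: [0.4299, -0.2343, 0.1341]
tool_rot: [[0.551, 0.835, -0.0], [0.835, -0.551, 0.0], [-0.0, -0.0, -1.0]]
force: [0.2, -1.7, -0.9]
width: 0.0931
```

```bash
python3 -c "
from h import *
go(544,-115,100,-33.7)"
```

```text
pos [ 429.9 -234.3  134.1] yaw -33.4 shift [162.4  29.6  34.1] turn 0.3 rows 4.0 f [ 0.2 -1.7 -0.9] w 0.0931
```

Emit:
{"op": "arm_command", "data": {
  "commands": [
    {"xyz": [35,6,7],"turn": 0},
    {"xyz": [70,13,14],"turn": 0},
    {"xyz": [105,19,21],"turn": 0},
    {"xyz": [140,25,28],"turn": 0},
    {"xyz": [162,30,34],"turn": 0},
    {"xyz": [162,30,34],"turn": 0},
    {"xyz": [162,30,34],"turn": 0},
    {"xyz": [162,30,34],"turn": 0}
  ]
}}

```text
time_s: 1.6
tool_pos: [0.543, -0.1181, 0.1005]
tool_rot: [[0.553, 0.833, -0.001], [0.833, -0.553, 0.0], [-0.0, -0.001, -1.0]]
force: [-0.6, -0.0, 0.4]
width: 0.0931
```

Run:
```python
from h import *
go(544,-115,3,-33.7)
im,d=capture('side');save('side1',im[150:330,200:420],3)
```

```text
pos [ 543.  -118.1  100.5] yaw -33.6 shift [ 3.2 -0.8 97.5] turn 0.1 rows 2.3 f [-0.6 -0.   0.4] w 0.0931
```

View pics/side1.png

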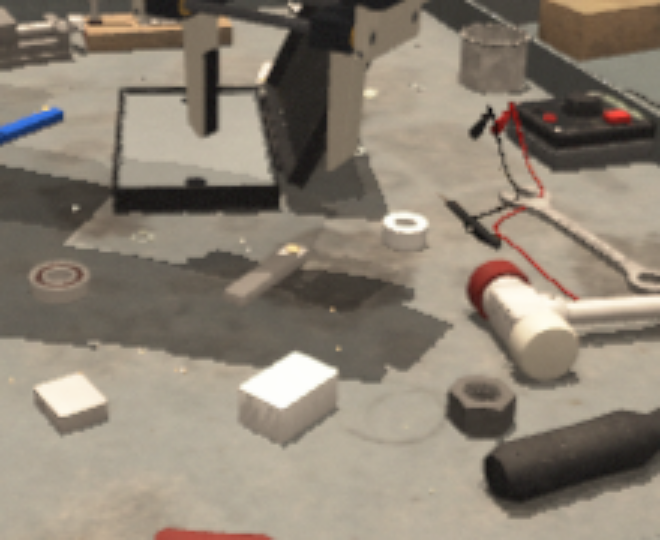

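The crop shows the open fingers at (200,90) and (345,100), hanging 100 mm above the gauge at (265,270), with nothing in between. I'm descending.

Emit:
{"op": "arm_command", "data": {
  "commands": [
    {"xyz": [3,-1,30],"turn": 0},
    {"xyz": [3,-1,60],"turn": 0},
    {"xyz": [3,-1,80],"turn": 0},
    {"xyz": [3,-1,90],"turn": 0},
    {"xyz": [3,-1,97],"turn": 0},
    {"xyz": [3,-1,97],"turn": 0},
    {"xyz": [3,-1,97],"turn": 0}
  ]
}}

```text
time_s: 2.23
tool_pos: [0.5448, -0.1152, 0.0045]
tool_rot: [[0.554, 0.833, 0.001], [0.833, -0.554, -0.0], [0.0, 0.001, -1.0]]
force: [-0.1, 0.5, 0.4]
width: 0.0933
```

Emit:
{"op": "arm_command", "data": {
  "commands": [
    {"xyz": [0,0,0],"turn": 0},
    {"xyz": [0,0,0],"turn": 0},
    {"xyz": [0,0,0],"turn": 0},
    {"xyz": [0,0,0],"turn": 0},
    {"xyz": [0,0,0],"turn": 0},
    {"xyz": [0,0,0],"turn": 0},
    {"xyz": [0,0,0],"turn": 0},
    {"xyz": [0,0,0],"turn": 0}
  ],
  "grip": 0,
  "grip_force": 30
}}

```text
time_s: 2.9
tool_pos: [0.5444, -0.1147, 0.0036]
tool_rot: [[0.553, 0.833, -0.0], [0.833, -0.553, 0.0], [-0.0, -0.0, -1.0]]
force: [0.4, -1.2, 0.9]
width: 0.0444
```

Emit:
{"op": "arm_command", "data": {
  "commands": [
    {"xyz": [0,0,0],"turn": 0},
    {"xyz": [0,0,0],"turn": 0},
    {"xyz": [0,0,0],"turn": 0},
    {"xyz": [0,0,0],"turn": 0},
    {"xyz": [0,0,0],"turn": 0},
    {"xyz": [0,0,0],"turn": 0},
    {"xyz": [0,0,0],"turn": 0},
    {"xyz": [0,0,0],"turn": 0}
  ]
}}

```text
time_s: 3.57
tool_pos: [0.5443, -0.1147, 0.0036]
tool_rot: [[0.553, 0.833, -0.0], [0.833, -0.553, 0.0], [-0.0, -0.0, -1.0]]
force: [-0.2, 0.0, -0.8]
width: 0.0152
```

Emit:
{"op": "arm_command", "data": {
  "commands": [
    {"xyz": [0,0,-15],"turn": 0},
    {"xyz": [0,0,-40],"turn": 0},
    {"xyz": [0,0,-70],"turn": 0},
    {"xyz": [0,0,-97],"turn": 0},
    {"xyz": [0,0,-97],"turn": 0},
    {"xyz": [0,0,-97],"turn": 0}
  ]
}}

```text
time_s: 4.07
tool_pos: [0.5451, -0.1149, 0.1018]
tool_rot: [[0.553, 0.833, 0.003], [0.833, -0.553, -0.001], [0.001, 0.003, -1.0]]
force: [-0.2, -0.1, -1.1]
width: 0.0159
```

Run:
```python
from h import *
c=np.radians(2.8);X=np.array([np.cos(c),np.sin(c)]);t=np.array([484.6,114.9])-12*X;print(t)
go(t[0],t[1],100,2.8)
im,d=capture('side');save('side2',im[100:330,180:420],2.4)
```

```text
[472.61432635 114.31380276]
pos [ 545.1 -114.9  101.8] yaw -33.6 shift [ 150.8 -187.2    1.4] turn -36.4 rows 5.8 f [-0.2 -0.1 -1.1] w 0.0159
```

View pics/side2.png

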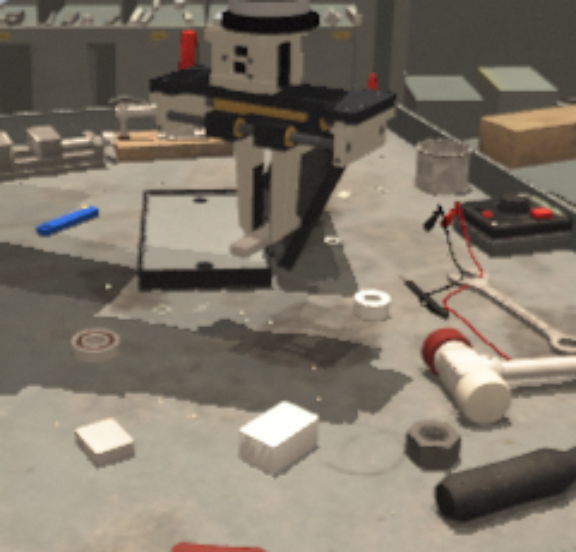

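The crop shows the gauge held level between the fingertips at (255,240), and the blocks have not moved. Next I'll pull back in x, then move over the tray and turn.

Emit:
{"op": "arm_command", "data": {
  "commands": [
    {"xyz": [-18,-27,0],"turn": -4},
    {"xyz": [-36,-54,0],"turn": -8},
    {"xyz": [-10,-73,0],"turn": -12},
    {"xyz": [17,-92,0],"turn": -17},
    {"xyz": [44,-111,0],"turn": -21},
    {"xyz": [71,-130,0],"turn": -25},
    {"xyz": [98,-149,1],"turn": -29},
    {"xyz": [125,-168,1],"turn": -33},
    {"xyz": [151,-187,1],"turn": -36},
    {"xyz": [151,-187,1],"turn": -36}
  ]
}}

```text
time_s: 4.95
tool_pos: [0.471, 0.1185, 0.0983]
tool_rot: [[-0.048, 0.999, -0.002], [0.999, 0.048, 0.0], [0.0, -0.002, -1.0]]
force: [-0.3, 0.1, -0.3]
width: 0.0158
```

Emit:
{"op": "arm_command", "data": {
  "commands": [
    {"xyz": [0,0,0],"turn": 0},
    {"xyz": [0,0,0],"turn": 0},
    {"xyz": [0,0,0],"turn": 0}
  ]
}}

```text
time_s: 5.2
tool_pos: [0.4719, 0.1136, 0.099]
tool_rot: [[-0.04, 0.999, -0.001], [0.999, 0.04, -0.0], [-0.0, -0.001, -1.0]]
force: [0.4, -0.2, -0.5]
width: 0.0154
```

Run:
```python
from h import *
go(472.6,114.3,20,2.8)
```

```text
pos [471.9 113.6  99. ] yaw 2.3 shift [ 0.6  0.8 79. ] turn -0.5 rows 1.9 f [ 0.4 -0.2 -0.5] w 0.0154
```

Emit:
{"op": "arm_command", "data": {
  "commands": [
    {"xyz": [0,0,30],"turn": 0},
    {"xyz": [0,0,55],"turn": 0},
    {"xyz": [0,0,68],"turn": 0},
    {"xyz": [0,0,74],"turn": 0},
    {"xyz": [0,0,77],"turn": 0},
    {"xyz": [0,0,79],"turn": 0},
    {"xyz": [0,0,79],"turn": 0},
    {"xyz": [0,0,79],"turn": 0}
  ]
}}

```text
time_s: 5.87
tool_pos: [0.4727, 0.1145, 0.0213]
tool_rot: [[-0.042, 0.999, 0.001], [0.999, 0.042, 0.0], [0.0, 0.001, -1.0]]
force: [-0.8, 0.7, -0.6]
width: 0.0151
```

Emit:
{"op": "arm_command", "data": {
  "commands": [
    {"xyz": [0,0,0],"turn": 0},
    {"xyz": [0,0,0],"turn": 0},
    {"xyz": [0,0,0],"turn": 0},
    {"xyz": [0,0,0],"turn": 0},
    {"xyz": [0,0,0],"turn": 0},
    {"xyz": [0,0,0],"turn": 0},
    {"xyz": [0,0,0],"turn": 0}
  ],
  "grip": 0.4
}}

```text
time_s: 6.45
tool_pos: [0.4722, 0.1146, 0.0206]
tool_rot: [[-0.042, 0.999, -0.0], [0.999, 0.042, -0.0], [-0.0, -0.0, -1.0]]
force: [-0.2, -1.5, 0.3]
width: 0.0372
```

Emit:
{"op": "arm_command", "data": {
  "commands": [
    {"xyz": [0,0,0],"turn": 0},
    {"xyz": [0,0,0],"turn": 0},
    {"xyz": [0,0,-20],"turn": 0},
    {"xyz": [0,0,-50],"turn": 0},
    {"xyz": [0,0,-85],"turn": 0},
    {"xyz": [0,0,-120],"turn": 0},
    {"xyz": [0,0,-155],"turn": 0},
    {"xyz": [0,0,-190],"turn": 0},
    {"xyz": [0,0,-200],"turn": 0},
    {"xyz": [0,0,-200],"turn": 0}
  ]
}}

```text
time_s: 7.28
tool_pos: [0.4734, 0.1148, 0.2232]
tool_rot: [[-0.042, 0.999, 0.005], [0.999, 0.042, 0.001], [0.001, 0.005, -1.0]]
force: [-0.3, -1.4, -0.6]
width: 0.0371
```

Run:
```python
from h import *
go(472.6,-80,220,2.8)
im,d=capture('side');save('side3',im[120:300,180:360],3)
```

```text
pos [473.4 114.8 223.2] yaw 2.4 shift [-194.6   -9.     3.1] turn -0.4 rows 4.7 f [-0.3 -1.4 -0.6] w 0.0371
```

View pics/side3.png

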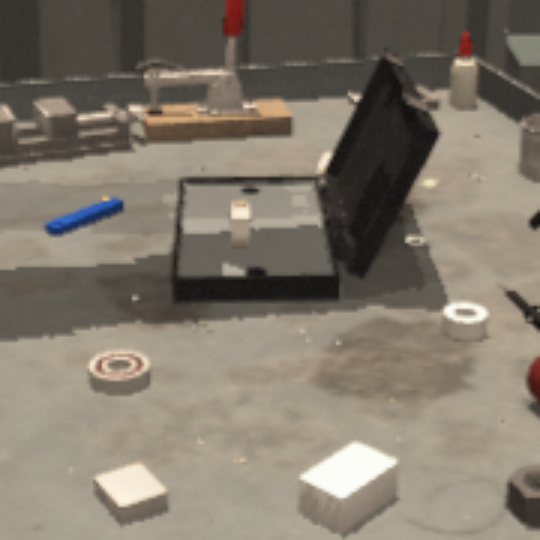

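The crop shows the gauge lying flat on the tray at (240,220), with the lid still leaning back and the blocks unmoved. Now I'll shut the fingers, pass over the lid and come down behind it.

Emit:
{"op": "arm_command", "data": {
  "commands": [
    {"xyz": [0,30,-5],"turn": 0},
    {"xyz": [0,60,-5],"turn": 0},
    {"xyz": [0,92,-5],"turn": 0},
    {"xyz": [0,124,-5],"turn": 0},
    {"xyz": [0,156,-5],"turn": 0},
    {"xyz": [0,188,-5],"turn": 0},
    {"xyz": [0,210,-5],"turn": 0},
    {"xyz": [0,217,-5],"turn": 0},
    {"xyz": [0,217,-5],"turn": 0},
    {"xyz": [0,217,-5],"turn": 0}
  ],
  "grip": 0
}}

```text
time_s: 8.17
tool_pos: [0.6879, 0.1236, 0.2237]
tool_rot: [[-0.042, 0.999, -0.003], [0.999, 0.042, -0.0], [-0.0, -0.003, -1.0]]
force: [-0.3, -0.3, 0.5]
width: 0.0005
```

Emit:
{"op": "arm_command", "data": {
  "commands": [
    {"xyz": [0,0,25],"turn": 0},
    {"xyz": [0,0,50],"turn": 0},
    {"xyz": [0,0,75],"turn": 0},
    {"xyz": [0,0,100],"turn": 0},
    {"xyz": [0,0,115],"turn": 0},
    {"xyz": [0,0,115],"turn": 0},
    {"xyz": [0,0,115],"turn": 0}
  ]
}}

```text
time_s: 8.75
tool_pos: [0.6879, 0.1237, 0.1107]
tool_rot: [[-0.042, 0.999, -0.001], [0.999, 0.042, -0.0], [-0.0, -0.001, -1.0]]
force: [-0.0, 0.4, 0.2]
width: 0.0007
```

Pushing the lid toward the robot, gently.

Emit:
{"op": "arm_command", "data": {
  "commands": [
    {"xyz": [0,-15,0],"turn": 0},
    {"xyz": [0,-30,0],"turn": 0},
    {"xyz": [0,-42,0],"turn": 0},
    {"xyz": [0,-52,0],"turn": 0},
    {"xyz": [0,-60,0],"turn": 0},
    {"xyz": [0,-68,0],"turn": 0},
    {"xyz": [0,-76,0],"turn": 0},
    {"xyz": [0,-84,0],"turn": 0},
    {"xyz": [0,-92,0],"turn": 0},
    {"xyz": [0,-100,0],"turn": 0}
  ]
}}

```text
time_s: 9.58
tool_pos: [0.5883, 0.1194, 0.1106]
tool_rot: [[-0.042, 0.999, -0.0], [0.999, 0.042, 0.0], [0.0, -0.0, -1.0]]
force: [0.8, -0.6, 0.6]
width: 0.0001
```

Emit:
{"op": "arm_command", "data": {
  "commands": [
    {"xyz": [0,-8,0],"turn": 0},
    {"xyz": [0,-16,0],"turn": 0},
    {"xyz": [0,-24,0],"turn": 0},
    {"xyz": [0,-32,0],"turn": 0},
    {"xyz": [0,-40,0],"turn": 0},
    {"xyz": [0,-45,0],"turn": 0},
    {"xyz": [0,-45,0],"turn": 0},
    {"xyz": [0,-45,0],"turn": 0},
    {"xyz": [0,-45,0],"turn": 0},
    {"xyz": [0,-45,0],"turn": 0}
  ]
}}

```text
time_s: 10.42
tool_pos: [0.5444, 0.1176, 0.1106]
tool_rot: [[-0.042, 0.999, 0.0], [0.999, 0.042, 0.0], [0.0, 0.0, -1.0]]
force: [-0.1, -1.0, 0.2]
width: 0.0001
```

Run:
```python
from h import *
go(545,115,250,2.4)
im,d=capture('side');save('side4',im[100:300,180:380],3)
```

```text
pos [544.4 117.6 110.6] yaw 2.4 shift [  -2.6    0.5 -139.4] turn 0.0 rows 3.3 f [-0.1 -1.   0.2] w 0.0001
```

View pics/side4.png

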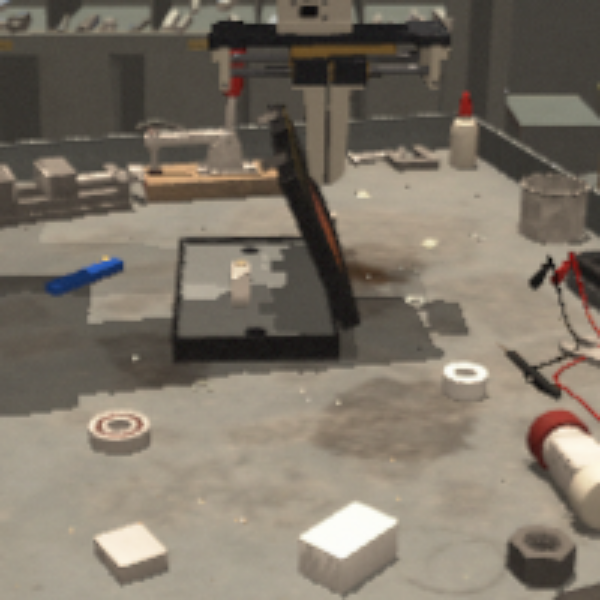

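The crop shows the lid tipped past upright, with its top at (275,110) and the fingers behind it, but it has not fallen yet. I'll push on.

Emit:
{"op": "arm_command", "data": {
  "commands": [
    {"xyz": [0,-8,0],"turn": 0},
    {"xyz": [0,-16,0],"turn": 0},
    {"xyz": [0,-24,0],"turn": 0},
    {"xyz": [0,-32,0],"turn": 0},
    {"xyz": [0,-40,0],"turn": 0},
    {"xyz": [0,-45,0],"turn": 0},
    {"xyz": [0,-45,0],"turn": 0},
    {"xyz": [0,-45,0],"turn": 0},
    {"xyz": [0,-45,0],"turn": 0},
    {"xyz": [0,-45,0],"turn": 0}
  ]
}}

```text
time_s: 11.3
tool_pos: [0.4995, 0.1157, 0.1106]
tool_rot: [[-0.042, 0.999, 0.0], [0.999, 0.042, 0.0], [0.0, 0.0, -1.0]]
force: [0.6, -1.0, 0.4]
width: 0.0007
```

Emit:
{"op": "arm_command", "data": {
  "commands": [
    {"xyz": [0,0,-20],"turn": 0},
    {"xyz": [0,0,-40],"turn": 0},
    {"xyz": [-40,0,-60],"turn": 0},
    {"xyz": [-80,0,-80],"turn": 0},
    {"xyz": [-120,0,-100],"turn": 0},
    {"xyz": [-160,0,-100],"turn": 0},
    {"xyz": [-200,0,-100],"turn": 0},
    {"xyz": [-240,0,-100],"turn": 0},
    {"xyz": [-260,0,-100],"turn": 0},
    {"xyz": [-260,0,-100],"turn": 0}
  ]
}}

```text
time_s: 12.13
tool_pos: [0.5102, -0.1482, 0.2106]
tool_rot: [[-0.038, 0.999, 0.001], [0.999, 0.038, -0.001], [-0.001, 0.0, -1.0]]
force: [-0.6, -0.7, -0.1]
width: 0.0007
```

Run:
```python
from h import *
go(545,115,250,2.4)
im,d=capture('side');i2,d2=capture('top');W=world('top',d2)
save('both5',np.hstack([im[110:310,170:420],i2[90:290,130:380]]),1.55)
P=W[150:215,175:265].reshape(-1,3);P=P[(abs(P[:,0]-484)<50)&(abs(P[:,1]-115)<90)] if 0 else P[(abs(P[:,0]-.484)<.05)&(abs(P[:,1]-.115)<.09)]
A=np.c_[P[:,:2]-[.484,.115],np.ones(len(P))];print(len(P),np.linalg.lstsq(A,P[:,2],rcond=None)[0].round(4))
```

```text
pos [ 510.2 -148.2  210.6] yaw 2.2 shift [261.7  44.8 -39.7] turn -0.2 rows 6.4 f [-0.6 -0.7 -0.1] w 0.0007
2773 [ 0.0017 -0.0008  0.0394]
```

View pics/both5.png

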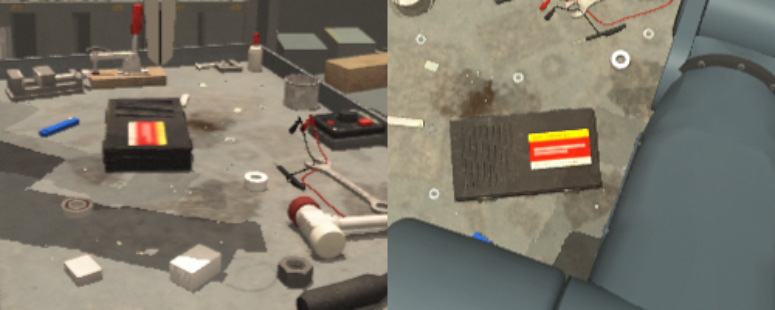

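Both views show the lid flat and shut. Its fitted slope is about 0.002 rad, at the expected height, and the blocks have not moved. The robot is clear of everything.

```bash
python3 -c "
from h import *
print(ctrl.hand_in())"
```

```text
the job is handed in; nothing more can be done
None
```

The feeler gauge is lying flat on the grey tray inside the case and the lid is shut. I handed the job in at about 12 s of the 64 s allowed; the hand-in gives no verdict.

- **Gauge:** I gripped it across its width and set it down about 12 mm towards the robot from the case's centre, lengthwise along the case. A picture after release showed it flat on the tray with the fingers clear.
- **Lid:** I pushed it from behind with the shut fingers. It had not fallen after the first push, so I pushed 45 mm further. In the last top view its surface is level to about 0.002 rad. It sits at 39 mm, where I expected about 37 mm, which is within the 2 mm calibration.
- **Blocks:** Neither block looks moved in the side pictures. I did not measure their positions again at the end.
- **Robot:** It ended clear of everything at 210 mm height, and the forces read at the end of each move stayed below 2 N. No check failed.

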